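# Touch off a hewn mallet blank with three stop pins

### The job

Set up the drilling jig to the rough-hewn mallet blank that lies on it under its iron weight: slide each of the three stop pins up by its wooden post until its sprung tip rests on the blank with a light, steady pressure of about 4 newtons (never hard), and let go of it there. The blank must not be shifted. When all three are touching, swing the locking lever fully over to its other side, leave the tools and offcuts where they lie, and let go of everything.

Things in the scene. Friction and masses are not known exactly. Their poses are not given: they have to be found in the camera images.
- jig: the drilling jig: a plywood board 300 (x) x 400 (y) x 20, fixed on the bench. Origin: centre of its underside; x, y along its edges, z up. On it: stop1 and stop2 side by side (90 apart) at the robot's side, pushing along jig +x onto the blank's long face; stop3 at the left (+y) edge, pushing along jig -y onto the blank's end; the locking lever on a dark block in the near left corner.
- blank: hewn hardwood blank, about 70 (x) x 150 (y) x 70, with an iron weight 46 x 90 x 45 with a handle on top (132 high in all); one rigid unit of about 5 kg, loose on the board. Origin: middle of its underside; axes within 0.1 rad of the jig's. The chopped -x face and +y end are stepped, up to 7 mm proud or short of nominal from place to place: contact must be felt. Shifting it over 4 mm is a fault.
- stop1: Right-hand (-y) stop pin of the near pair. Slides along its +x, to the blank; starts 5 to 80 mm short of it; 7 N slides it; stays put. Sled 36 x 30 x 30 with an upright wooden post (22 along the slide, 14 across, top 78 above the board). Steel tip on a 1.5 N/mm spring (no preload, 10 mm travel): nose 75 mm ahead of the origin, 18 above the board. Origin: sled middle, on the board.
- stop2: Left-hand (+y) stop pin of the near pair. Slides along its +x, to the blank; starts 5 to 80 mm short of it; 7 N slides it; stays put. Sled 36 x 30 x 30 with an upright wooden post (22 along the slide, 14 across, top 78 above the board). Steel tip on a 1.5 N/mm spring (no preload, 10 mm travel): nose 75 mm ahead of the origin, 18 above the board. Origin: sled middle, on the board.
- stop3: Stop pin at the jig's left edge, facing jig -y. Slides along its +x, to the blank; starts 5 to 80 mm short of it; 7 N slides it; stays put. Sled 36 x 30 x 30 with an upright wooden post (22 along the slide, 14 across, top 78 above the board). Steel tip on a 1.5 N/mm spring (no preload, 10 mm travel): nose 75 mm ahead of the origin, 18 above the board. Origin: sled middle, on the board.
- stop1_post (a point): the holding point of stop 1: on the axis of its post, 12 mm below the post's top (66 above the jig board). The post is 14 thick across the slide.
- stop2_post (a point): the holding point of stop 2, as for stop 1.
- stop3_post (a point): the holding point of stop 3, as for stop 1.
- lock (a joint): angle of the locking lever, 0 to 1.0 rad, hinged about the jig's y axis 42 mm above the bench, over the middle of its block. 0 leans 0.5 rad towards the robot (jig -x), 1.0 is fully over, 0.5 rad the other way (jig +x). Starts at 0 to 0.15, stays where left; about 1 N at the ball moves it.
- lock_tip (a point): centre of the black ball (26 in diameter) at the end of the locking lever, 60 mm from its hinge axis; about 95 mm above the bench at either end of its swing, 102 half way.
- chisel1: a chisel with a dark wooden handle, 210 long, 26 high, lying on the jig board along its right-hand (-y) edge; origin on the board under its middle; not to be disturbed
- chisel2: a wide chisel, 240 long, lying on the bench to the left of the jig; origin under its middle; not to be disturbed
- chisel3: a narrow chisel, 200 long, lying on the bench to the left of the jig; origin under its middle; not to be disturbed
- offcut: a small wooden offcut, 30 x 45 x 18, lying on the jig board near the locking lever, at the robot's side; origin under its middle; not to be disturbed
- mallet: a wooden mallet, 270 long, 60 high, lying on the bench to the right of the jig; origin under it, between head and handle; not to be disturbed
- square: a try square (wooden stock 120, steel blade 160) lying on the bench to the right of the jig; origin under the middle of its stock; not to be disturbed
Mind the look-alikes: they are no part of the job. What is shaped like the blank but red is not meant.

How it is judged:
By the outcome, as a careful person would: the job done as asked, in the order asked, and still so for the second after the job is handed in, with the robot touching nothing.
It also fails if it takes over 72 s, if anything falls off the work surface, if the arm or the gripper's body presses on something with over 40 N, if the wrist force passes 120 N, or if a joint passes its speed limit or range.

### The arm

A 6-joint arm with a two-finger parallel gripper is mounted at the origin on the work surface. World frame = base frame: x ahead of the robot, y to its left, z up, the work surface at z = 0. Lengths are in mm, angles in rad, forces in N, time in s.
With the tool pointing down it reaches from about 350 to 925 mm from the base axis. Payload 6.4 kg.
Tool frame: the origin (TCP) lies on the centre line of the jaws, within the pads' length; the fingertips stand 14 mm ahead of it and the grasp point (between the pads) lies 5 mm behind it; z points along the fingers, y is the line along which they close (so a half turn about z gives the same grasp; the last joint's range is limited). The gripper opens to 94 mm and grips with 3 to 60 N. Pads are 16 mm wide; open, the fingers measure 119 mm over their backs; the gripper's body (75 mm by 177 mm) begins 78 mm behind the grasp point.
Start: joints at [1.043, 0.245, 1.558, -0, 1.339, -0.174], TCP at [225.2, 609.753, 219.455] pointing down, gripper open.
Joint ranges: [-3.13, 3.13], [-1.02, 2.26], [0.13, 2.54], [-0.95, 4.09], [0.21, 2.88], [-2.74, 2.74]. Speed limits (rad/s): [2.57, 2.57, 3.14, 3.14, 3.14, 3.14].

### API

Orientations are given as a rotation vector (axis times angle).
In Python, from bench import readout, vision, job_done gives the robot as it stands.
- The arm moves only by the shell command python3 -m pendant 'ROWS'. ROWS is text: rows parted by semicolons, each of 5 numbers parted by spaces: the shift along the tool's x, y, z in mm, then the turn about the tool's z in degrees, then the closure in counts, from 0 (fully open) to 255 (shut). In form: x y z twist gripper; .... A call has 1 to 5 rows; each row is the pose to reach, as a shift and turn from the pose commanded when the call began, along the tool's axes at that moment; what a row does not reach only later rows make up. A row lasts 1/12 s, in which the tool goes at most 41.7 mm and 7.16 degrees, less where a joint would pass 70% of its speed; a pose out of reach is approached as far as the arm can. A call with a gripper value outside its range is refused whole. The fingers move at their own pace and stop on an object; the grip force is fixed at half the most. Time passes only in rows, so rows that repeat a pose let the fingers close. It gives the time, the measured TCP pose, the force, the opening and the grip force at its end, in the units of the state.
- readout.get_obs(): the state, without advancing time (a new reading comes with each control period).
- vision.get_image(name): name is "side" or "top" or "wrist"; returns a dict with "img" (420x560x3 uint8, red, green, blue), "fx", "fy", "cx", "cy" (pixels), "xyz" and "attitude" of the camera in the world. Camera axes: x right, y down, z forward; pixel columns grow to the right and rows downward; lengths in mm; the calibration is good to about 2 mm. A picture is of the moment at which its call begins. There is no depth.
- job_done(): hands the job in; it is judged then, once.
The state is a dict: "time_s": time; "joint_pos": joint angles; "dq": joint speeds; "tau": joint torques, N m; "tool_pos": TCP position; "tcp_rot": TCP orientation; "wrist_force": force on the tool from outside, world axes, zero at the start; "wrist_torque": the same for the moment, N m; "grip_width": finger opening in mm; "gripper_force": force on a finger pad.
Only numpy, scipy, OpenCV 4.12 (cv2) and the standard library are available. Lean on these libraries where they do the work, as an engineer would, in place of code of your own. Each camera call takes 0.05 s, during which the arm holds its last target. There are 200 camera calls.

## Working session

There is one attempt and no reset: what is moved stays moved. The work goes in short steps, Python scripts to look and compute and a shell command to move; the robot and the scene stay as the last step left them, time stands still between calls to the robot, and variables do not carry over. Pictures are saved under pics/ and viewed, at most 10 in all, crops included, and the job is handed in when it is done.

```bash
mkdir -p pics; ls; python3 - <<'E'
from bench import readout, vision
import cv2
o=readout.get_obs(); print({k:o[k] for k in('time_s','tool_pos','tcp_rot','wrist_force','grip_width')})
for n in("top","side"):
    d=vision.get_image(n); cv2.imwrite(f"pics/{n}0.png",d["img"][:,:,::-1]); print(n,{k:v for k,v in d.items() if k!="img"})
E
```

```text
pics
{'time_s': 0.0, 'tool_pos': array([224.90736043, 609.23281872, 218.34173801]), 'tcp_rot': array([-5.52711737e-01, -3.09194531e+00,  2.87842632e-03]), 'wrist_force': array([-0.64008577, -0.76737049,  0.38916118]), 'grip_width': 93.96359189848837}
top {'fx': 534.3730633835978, 'fy': 534.3730633835978, 'cx': 279.4079949340619, 'cy': 213.76713379180356, 'xyz': array([2.75530932e+02, 3.32991238e-01, 1.67470868e+03]), 'attitude': array([-2.19824475,  2.14142504, -0.13312152])}
side {'fx': 471.204036451434, 'fy': 471.204036451434, 'cx': 287.6564054340844, 'cy': 204.92459657431235, 'xyz': array([  275.66483682, -1088.10365943,   763.60399281]), 'attitude': array([-2.13171753,  0.14211145, -0.10606095])}
```

View pics/top0.png

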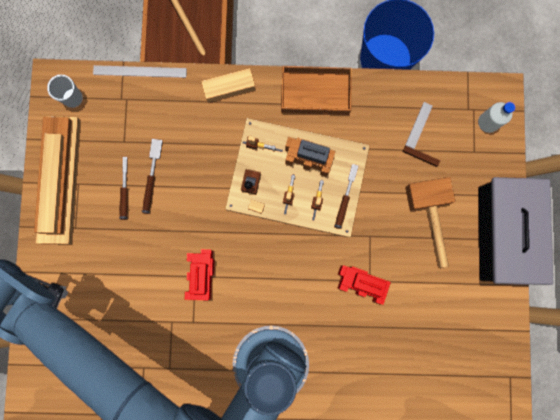

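View pics/side0.png

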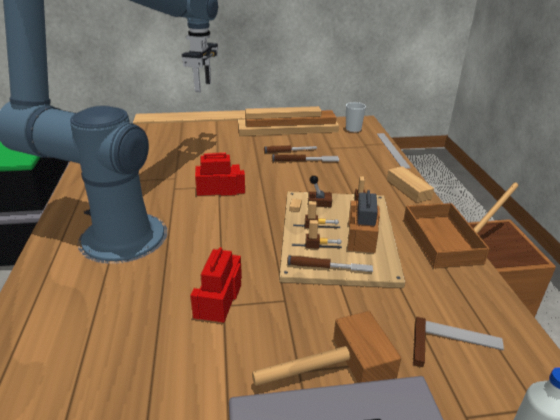

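The pictures show the jig at about (300,178) in the top view, with the brown blank and dark weight at (312,152). The two red look-alikes at (200,275) and (365,283) are not meant. I also see stop2 at (290,190), stop1 at (317,198), stop3 at (260,144), the lever at (250,182), the offcut at (256,208) and chisel1 at (347,195). I'll confirm these in one enlarged crop.

```bash
cat > h.py <<'E'
import numpy as np, cv2
from scipy.spatial.transform import Rotation as R
from bench import readout, vision
def ray(d,u,v):
    m=R.from_rotvec(d["attitude"]).as_matrix()
    return np.array(d["xyz"]), m@np.array([(u-d["cx"])/d["fx"],(v-d["cy"])/d["fy"],1])
def atz(d,u,v,z):
    c,r=ray(d,u,v); return c+r*(z-c[2])/r[2]
def tri(obs):
    A=np.zeros((3,3));b=np.zeros(3)
    for d,u,v in obs:
        c,r=ray(d,u,v); r=r/np.linalg.norm(r); P=np.eye(3)-np.outer(r,r); A+=P;b+=P@c
    return np.linalg.solve(A,b)
def proj(d,p):
    q=R.from_rotvec(d["attitude"]).as_matrix().T@(np.array(p)-d["xyz"])
    return q[0]/q[2]*d["fx"]+d["cx"],q[1]/q[2]*d["fy"]+d["cy"]
def tool(p,yaw=None):
    "shift in tool axes from present TCP to world point p"
    o=readout.get_obs(); m=R.from_rotvec(o["tcp_rot"]).as_matrix()
    return m.T@(np.array(p)-o["tool_pos"]), np.degrees(np.arctan2(m[1,1],m[0,1]))
E
python3 - <<'E'
from h import *
d=vision.get_image("top"); s=vision.get_image("side")
C=[(249,121),(368,147),(352,235),(228,209)]
for c in C: print(np.round(atz(d,*c,20)))
a=d["img"][112:242,220:375]; b=s["img"][170:285,270:410]
A=cv2.resize(a,None,fx=5,fy=5,interpolation=cv2.INTER_CUBIC); cv2.imwrite("pics/c1.png",A[:600,:800,::-1])
B=cv2.resize(b,None,fx=5,fy=5,interpolation=cv2.INTER_CUBIC); cv2.imwrite("pics/c2.png",B[:600,:800,::-1])
E
```

```text
[753.  87.  20.]
[ 680. -292.   20.]
[ 399. -244.   20.]
[470. 143.  20.]
```

View pics/c1.png

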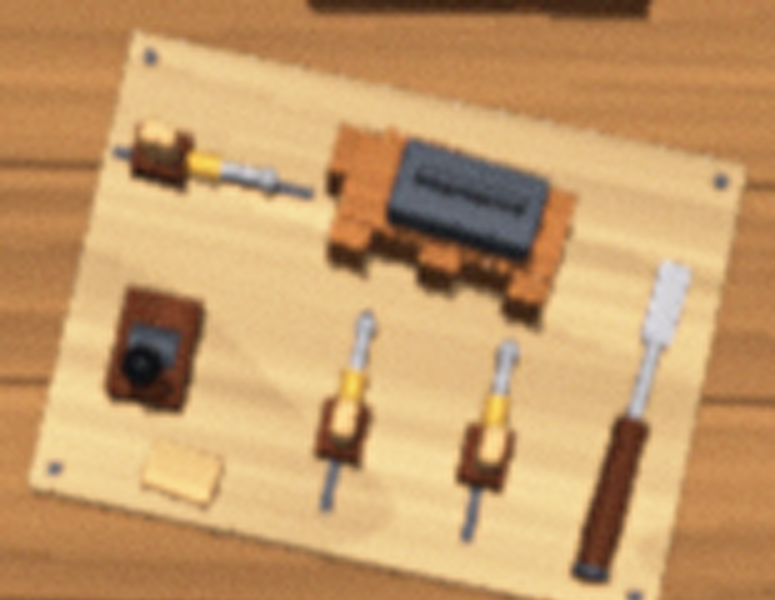

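View pics/c2.png

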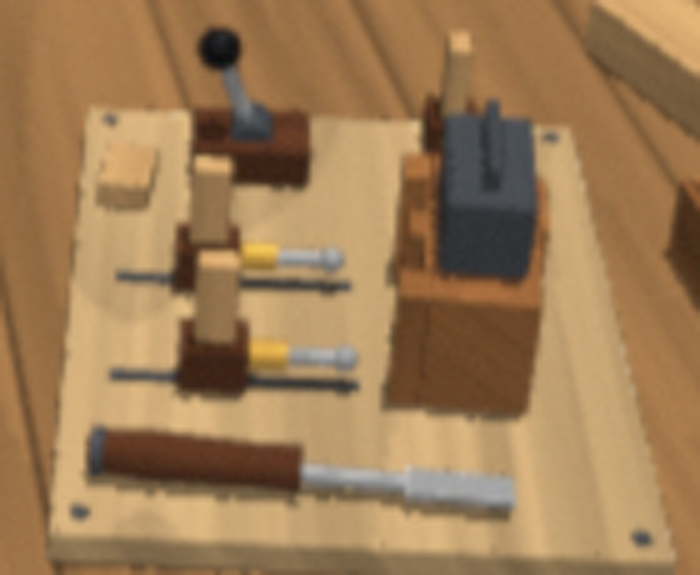

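```bash
python3 - <<'E'
from h import *
d=vision.get_image("top"); s=vision.get_image("side")
T=lambda x,y:(d,220+(x+.5)/5-.5,112+(y+.5)/5-.5)
S=lambda x,y:(s,270+(x+.5)/5-.5,170+(y+.5)/5-.5)
for n,t,q in[("s1",(494,440),(218,260)),("s2",(347,413),(212,164)),("s3",(158,133),(460,38)),("ball",(143,364),(220,48)),("tip1",(509,348),(347,357)),("tip2",(366,320),(333,259))]:
    print(n,np.round(tri([T(*t),S(*q)]),1), "z98:",np.round(atz(*T(*t),98),1))
c=[atz(*T(*p),20)[:2] for p in[(150,57),(720,181),(55,468),(635,597)]]
print(np.round(c,1)); c=np.array(c)
for a,b in((0,1),(2,3)): print("y axis dir",np.degrees(np.arctan2(*(c[a]-c[b])[::-1]))-90)
for a,b in((2,0),(3,1)): print("x axis dir",np.degrees(np.arctan2(*(c[b]-c[a])[::-1])))
print("c",c.mean(0))
for n,p in[("tip3 z38",(312,193)),("tip1",(509,345)),("tip2",(366,316))]: print(n,np.round(atz(*T(*p),38),1))
E
```

```text
s1 [ 494.8 -131.1   96.9] z98: [ 496.6 -131.3   98. ]
s2 [508.5 -43.   98.1] z98: [510.4 -43.3  98. ]
s3 [676.9  74.6  99.9] z98: [677.8  74.6  98. ]
ball [535.4  79.2  99.3] z98: [536.7  79.2  98. ]
tip1 [ 561.7 -144.3   40. ] z98: [ 552.4 -139.3   98. ]
tip2 [576.1 -55.1  39.5] z98: [567.  -53.3  98. ]
[[ 746.8   84.9]
 [ 676.9 -278.1]
 [ 482.4  135.8]
 [ 411.4 -227.3]]
y axis dir -10.901190854779657
y axis dir -11.071350355541469
x axis dir -10.890319916556205
x axis dir -10.840576624953908
c [579.39311787 -71.17338812]
tip3 z38 [657.6 -19.8  38. ]
tip1 [ 564.8 -144.6   38. ]
tip2 [580.6 -55.3  38. ]
```

The post tops triangulate to z of about 98 and the ball to about 99, which agrees with the text. The jig yaw is -10.9°. Stop3 comes first.

```bash
python3 - <<'E'
from h import *
print(tool([677.3,74.6,190]), readout.get_obs()["joint_pos"])
m=R.from_rotvec(readout.get_obs()["tcp_rot"]).as_matrix(); print(m.round(3))
E
grep -c . /dev/null; python3 -m pendant '0 0 0 0 100'
```

```text
(array([-609.5703939, -345.1525965,   29.2140795]), np.float64(69.72853034740943)) [ 1.04291436e+00  2.45323517e-01  1.55821380e+00  3.99458595e-05
  1.33869644e+00 -1.74087229e-01]
[[-0.938  0.346 -0.   ]
 [ 0.346  0.938 -0.001]
 [ 0.    -0.001 -1.   ]]
0
time_s: 0.38
tool_pos: [225.2, 609.7, 219.3]
tcp_rot: [-0.553, -3.092, 0.0]
wrist_force: [0.1, -0.1, -0.3]
grip_width: 90.1
gripper_force: 0.0
```

```bash

python3 -m pendant '-31 -17 1 0 100; -62 -34 2 0 100; -92 -51 3 0 100; -122 -68 5 0 100; -152 -86 7 0 100' >/dev/null
python3 -m pendant '-31 -17 1 0 100; -62 -34 2 0 100; -92 -51 3 0 100; -122 -68 5 0 100; -152 -86 7 0 100' >/dev/null
python3 -m pendant '-31 -17 1 0 100; -62 -34 2 0 100; -92 -51 3 0 100; -122 -68 5 0 100; -152 -86 7 0 100' >/dev/null
python3 -m pendant '-31 -17 1 0 100; -62 -34 2 0 100; -92 -51 3 0 100; -122 -68 5 0 100; -152 -86 7 0 100'
python3 -m pendant '0 0 0 7 100; 0 0 0 14 100; 0 0 0 21 100; 0 0 0 28 100; 0 0 0 35 100' >/dev/null
python3 -m pendant '0 0 0 7 100; 0 0 0 14 100; 0 0 0 21 100; 0 0 0 28 100; 0 0 0 35 100' >/dev/null
python3 -m pendant '0 0 0 7 100; 0 0 0 10.6 100; 0 0 0 10.6 100; 0 0 0 10.6 100'
python3 - <<'E'
from h import *
d=vision.get_image("wrist"); cv2.imwrite("pics/w3.png",d["img"][:,:,::-1]); np.save("pics/w3.npy",d,allow_pickle=True)
print(d["xyz"],d["attitude"], tool([677.3,74.6,81]), readout.get_obs()["joint_pos"])
for p in([677.3,74.6,98],[677.3,74.6,50]): print(proj(d,p))
E
```

```text
time_s: 2.05
tool_pos: [677.3, 75.0, 191.5]
tcp_rot: [0.553, 3.092, 0.0]
wrist_force: [0.3, 0.2, 0.0]
grip_width: 57.4
gripper_force: 0.0
time_s: 3.22
tool_pos: [676.3, 76.4, 191.4]
tcp_rot: [-2.42, -2.003, 0.0]
wrist_force: [0.0, -0.1, 1.0]
grip_width: 56.9
gripper_force: 0.0
[690.7587872  155.06540771 357.13798135] [ 2.85096454 -0.26617452 -0.03609584] (array([ -1.60273743,   1.26188937, 110.4262942 ]), np.float64(-10.777119795984968)) [-5.36970401e-02  3.38371682e-01  1.49586648e+00  3.78846157e-06
  1.30737137e+00  1.34398198e-01]
(np.float64(285.76090709868265), np.float64(220.65652509799432))
(np.float64(285.4764602538597), np.float64(206.28667868396894))
```

View pics/w3.png

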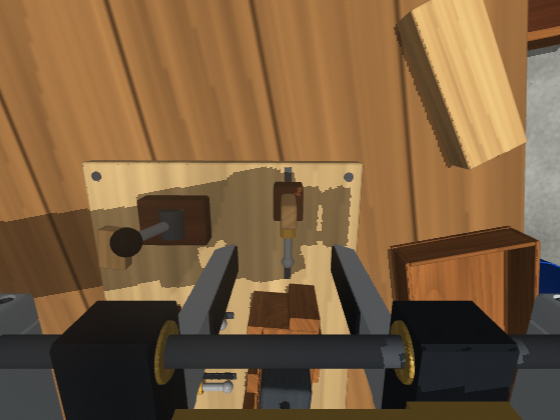

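```bash
python3 - <<'E'
from h import *
d=np.load("pics/w3.npy",allow_pickle=True).item(); print(d["fx"])
cv2.imwrite("pics/w3c.png",cv2.resize(d["img"][150:290,220:360,::-1],None,fx=4,fy=4,interpolation=cv2.INTER_NEAREST))
# rivets in the jig corners, check calibration against jig model
for p in((746.8,84.9,20),): print(proj(d,p))
E
```

```text
316.70367031319745
(np.float64(347.15321270213144), np.float64(178.43094300266628))
```

View pics/w3c.png

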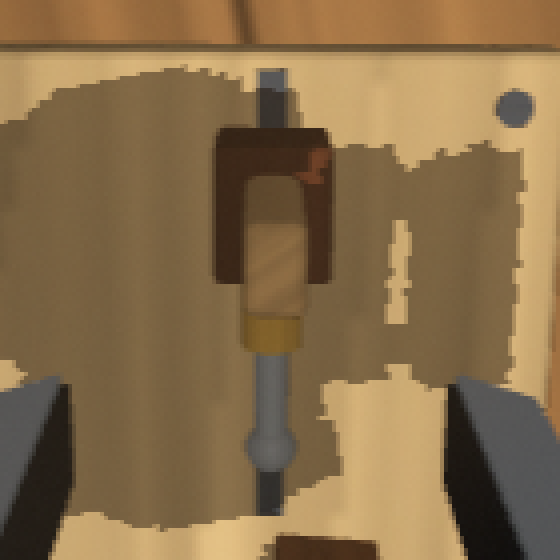

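The crop shows the post-3 top centred at (288.9,217.5), the sled below it and the nose at about (287.5,262). Stop3 is clearly identified.

```bash
python3 - <<'E'
from h import *
d=np.load("pics/w3.npy",allow_pickle=True).item()
p=atz(d,288.6,217.2,98); print(p, atz(d,287.2,262,38), atz(d,(328/4)+220,537/4+150,90))
print(tool([p[0],p[1],81]), tool([679,74.4,81]))
E
```

```text
[680.25341766  77.19441357  98.        ] [667.00702214   8.93348284  38.        ] [680.37925649   7.80954047  90.        ]
(array([  1.4981726 ,   3.67808775, 110.42625682]), np.float64(-10.777119795984968)) (array([ -1.48132846,   2.96930258, 110.42626496]), np.float64(-10.777119795984968))
```

```bash

python3 -m pendant '0 3 35 0 100; 0 3 70 0 100; 0 3 90 0 100; 0 3 105 0 100; 0 3 110 0 100'
python3 -m pendant '0 0 0 0 100; 0 0 0 0 100;0 0 0 0 255; 0 0 0 0 255; 0 0 0 0 255'
python3 -m pendant '0 0 0 0 255; 0 0 0 0 255;0 0 0 0 255; 0 0 0 0 255; 0 0 0 0 255'
```

```text
time_s: 3.68
tool_pos: [677.6, 75.9, 78.3]
tcp_rot: [-2.419, -2.0, 0.005]
wrist_force: [-0.1, 0.9, -0.5]
grip_width: 57.3
gripper_force: 0.0
time_s: 4.1
tool_pos: [680.2, 75.8, 83.0]
tcp_rot: [2.42, 2.0, 0.003]
wrist_force: [-0.2, -0.0, 0.1]
grip_width: 40.8
gripper_force: 0.0
time_s: 4.52
tool_pos: [679.9, 75.7, 81.6]
tcp_rot: [2.421, 2.0, 0.002]
wrist_force: [3.4, 0.3, -1.4]
grip_width: 13.9
gripper_force: 30.0
```

```bash
f(){ tr '\n' ' '|sed -E 's/tcp_rot.*wrist_force/F/;s/grip_w.*gripper/g/'; echo; }
python3 -m pendant '-0.5 0 0 0 255; -1 0 0 0 255; -1 0 0 0 255'|f
python3 -m pendant '-0.5 0 0 0 255; -1 0 0 0 255; -1 0 0 0 255'|f
python3 -m pendant '-0.5 0 0 0 255; -1 0 0 0 255; -1 0 0 0 255'|f
python3 -m pendant '-0.5 0 0 0 255; -1 0 0 0 255; -1 0 0 0 255'|f
python3 -m pendant '-0.5 0 0 0 255; -1 0 0 0 255; -1 0 0 0 255'|f
python3 -m pendant '-0.5 0 0 0 255; -1 0 0 0 255; -1 0 0 0 255'|f
```

```text
time_s: 4.77 tool_pos: [679.9, 75.6, 81.5] F: [5.6, 3.0, -2.2] g_force: 30.0 
time_s: 5.02 tool_pos: [679.8, 75.4, 81.6] F: [5.8, 5.2, -3.5] g_force: 30.0 
time_s: 5.27 tool_pos: [679.7, 74.5, 81.6] F: [6.7, 6.1, -3.8] g_force: 30.0 
time_s: 5.52 tool_pos: [679.5, 73.5, 81.6] F: [5.8, 6.0, -2.0] g_force: 30.0 
time_s: 5.77 tool_pos: [679.3, 72.5, 81.6] F: [5.8, 6.2, -2.8] g_force: 30.0 
time_s: 6.02 tool_pos: [679.1, 71.6, 81.6] F: [6.3, 5.3, -2.8] g_force: 30.0
```

```bash
f(){ tr '\n' ' '|sed -E 's/tcp_rot.*wrist_force/F/;s/grip_w.*gripper/g/'; echo; }
python3 -m pendant '-0.5 0 0 0 255; -1 0 0 0 255; -1 0 0 0 255'|f
python3 -m pendant '-0.5 0 0 0 255; -1 0 0 0 255; -1 0 0 0 255'|f
python3 -m pendant '-0.5 0 0 0 255; -1 0 0 0 255; -1 0 0 0 255'|f
python3 -m pendant '-0.5 0 0 0 255; -1 0 0 0 255; -1 0 0 0 255'|f
python3 -m pendant '-0.5 0 0 0 255; -1 0 0 0 255; -1 0 0 0 255'|f
python3 - <<'E'
from h import *
d=vision.get_image("wrist"); cv2.imwrite("pics/w3d.png",d["img"][:,:,::-1]); np.save("pics/w3d.npy",d,allow_pickle=True)
E
```

```text
time_s: 6.27 tool_pos: [678.9, 70.6, 81.6] F: [5.6, 5.9, -3.2] g_force: 30.0 
time_s: 6.52 tool_pos: [678.7, 69.6, 81.6] F: [6.2, 5.9, -3.8] g_force: 30.0 
time_s: 6.77 tool_pos: [678.5, 68.6, 81.6] F: [6.0, 6.2, -3.7] g_force: 30.0 
time_s: 7.02 tool_pos: [678.3, 67.6, 81.6] F: [6.8, 6.1, -2.7] g_force: 30.0 
time_s: 7.27 tool_pos: [678.1, 66.6, 81.5] F: [6.1, 6.4, -3.3] g_force: 30.0
```

View pics/w3d.png

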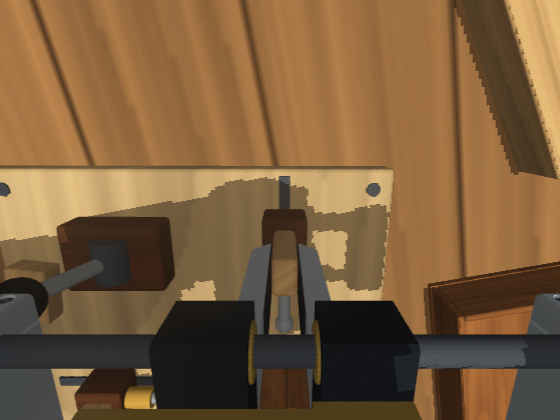

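```bash
python3 - <<'E'
from h import *
d=vision.get_image("top")
T=lambda x,y:(d,220+(x+.5)/5-.5,112+(y+.5)/5-.5)
c=np.array([579.4,-71.2]); ax=np.array([.982,-.188]); ay=np.array([.188,.982])
J=lambda p:np.round([(p[:2]-c)@ax,(p[:2]-c)@ay],1)
print("post3",J(np.array([679,76])))
for n,p,z in[("nose3",(270,180),38),("end hi",(335,140),90),("end mid",(335,170),90),("end lo",(332,235),90),("f1",(350,260),90),("f2",(385,240),90),("f3",(435,280),90),("f4",(475,265),90),("f5",(522,310),90)]: print(n,J(atz(*T(*p),z)))
print("nose1,2",J(np.array([564.8,-144.6])),J(np.array([580.6,-55.3])))
w=np.load("pics/w3.npy",allow_pickle=True).item()
for p in((250,292),(290,285),(317,286)): print(J(atz(w,*p,90)))
cv2.imwrite("pics/t3.png",cv2.resize(d["img"][112:242,220:375,::-1],None,fx=5,fy=5,interpolation=cv2.INTER_CUBIC))
E
```

```text
post3 [ 70.1 163.3]
nose3 [69.5 92.5]
end hi [90.1 56.8]
end mid [72.  52.9]
end lo [32.4 46.2]
f1 [19.8 32.4]
f2 [36.3 14.3]
f3 [ 18.8 -20.3]
f4 [ 33. -42.]
f5 [ 12.2 -75.3]
nose1,2 [ -0.5 -74.8] [-1.8 15.8]
[35.3 88.3]
[73.1 95.8]
[98.4 94.8]
```

The wrist view shows only the gripped post and the nose at (285,325). From the top view, about 25 mm of gap remains, so I'll advance 16 mm and then feel for contact.

```bash
f(){ tr '\n' ' '|sed -E 's/tcp_rot.*wrist_force/F/;s/grip_w.*gripper/g/'; echo; }
python3 -m pendant '-1.5 0 0 0 255; -3 0 0 0 255; -4.5 0 0 0 255; -6 0 0 0 255; -6 0 0 0 255'|f
python3 -m pendant '-1.5 0 0 0 255; -3 0 0 0 255; -4.5 0 0 0 255; -5 0 0 0 255; -5 0 0 0 255'|f
python3 -m pendant '-0.5 0 0 0 255; -1 0 0 0 255; -1.5 0 0 0 255; -2 0 0 0 255; -2 0 0 0 255'|f
python3 -m pendant '-0.5 0 0 0 255; -1 0 0 0 255; -1.5 0 0 0 255; -2 0 0 0 255; -2 0 0 0 255'|f

```

```text
time_s: 7.78 tool_pos: [676.9, 60.6, 81.6] F: [7.3, 6.1, -2.4] g_force: 30.0 
time_s: 8.2 tool_pos: [676.0, 55.8, 81.6] F: [5.3, 5.3, -2.8] g_force: 30.0 
time_s: 8.62 tool_pos: [675.6, 53.9, 81.5] F: [6.1, 6.0, -2.6] g_force: 30.0 
time_s: 9.03 tool_pos: [675.3, 51.9, 81.6] F: [6.0, 4.9, -2.2] g_force: 30.0
```

```bash
f(){ tr '\n' ' '|sed -E 's/tcp_rot.*wrist_force/F/;s/grip_w.*gripper/g/'; echo; }
python3 -m pendant '-0.5 0 0 0 255; -1 0 0 0 255; -1 0 0 0 255'|f
python3 -m pendant '-0.5 0 0 0 255; -1 0 0 0 255; -1 0 0 0 255'|f
python3 -m pendant '-0.5 0 0 0 255; -1 0 0 0 255; -1 0 0 0 255'|f

```

```text
time_s: 9.28 tool_pos: [675.1, 50.9, 81.5] F: [5.4, 5.7, -3.3] g_force: 30.0 
time_s: 9.53 tool_pos: [674.9, 50.0, 81.6] F: [6.1, 5.9, -2.8] g_force: 30.0 
time_s: 9.78 tool_pos: [674.7, 49.0, 81.6] F: [5.7, 6.2, -2.2] g_force: 30.0
```

```bash
f(){ tr '\n' ' '|sed -E 's/tcp_rot.*wrist_force/F/;s/grip_w.*gripper/g/'; echo; }
python3 -m pendant '-0.3 0 0 0 255; -0.5 0 0 0 255; -0.5 0 0 0 255'|f

```

```text
time_s: 10.03 tool_pos: [674.6, 48.5, 81.6] F: [5.4, 6.7, -1.5] g_force: 30.0
```

```bash
f(){ tr '\n' ' '|sed -E 's/tcp_rot.*wrist_force/F/;s/grip_w.*gripper/g/'; echo; }
python3 -m pendant '-0.5 0 0 0 255; -1 0 0 0 255; -1 0 0 0 255'|f
python3 -m pendant '-0.5 0 0 0 255; -1 0 0 0 255; -1 0 0 0 255'|f
python3 -m pendant '-0.5 0 0 0 255; -1 0 0 0 255; -1 0 0 0 255'|f

```

```text
time_s: 10.28 tool_pos: [674.4, 47.5, 81.6] F: [5.7, 4.8, -2.1] g_force: 30.0 
time_s: 10.53 tool_pos: [674.2, 46.6, 81.5] F: [5.7, 4.9, -2.4] g_force: 30.0 
time_s: 10.78 tool_pos: [674.1, 45.9, 81.6] F: [5.8, 6.7, -2.4] g_force: 30.0
```

```bash
f(){ tr '\n' ' '|sed -E 's/tcp_rot.*wrist_force/F/;s/grip_w.*gripper/g/'; echo; }
python3 -m pendant '-0.5 0 0 0 255; -1 0 0 0 255; -1 0 0 0 255'|f
python3 -m pendant '-0.5 0 0 0 255; -1 0 0 0 255; -1 0 0 0 255; -1 0 0 0 255'|f

```

```text
time_s: 11.03 tool_pos: [674.0, 45.1, 81.6] F: [6.1, 7.3, -3.1] g_force: 30.0 
time_s: 11.37 tool_pos: [673.8, 44.4, 81.6] F: [7.0, 8.2, -3.2] g_force: 30.0
```

```bash
f(){ tr '\n' ' '|sed -E 's/tcp_rot.*wrist_force/F/;s/grip_w.*gripper/g/'; echo; }
python3 -m pendant '-0.5 0 0 0 255; -1 0 0 0 255; -1.2 0 0 0 255; -1.2 0 0 0 255'|f
python3 -m pendant '0 0 0 0 255; 0 0 0 0 255; 0 0 0 0 255'|f

```

```text
time_s: 11.7 tool_pos: [673.7, 43.6, 81.6] F: [8.1, 10.3, -3.0] g_force: 30.0 
time_s: 11.95 tool_pos: [673.6, 43.6, 81.5] F: [7.8, 9.1, -2.8] g_force: 30.0
```

```bash
f(){ tr '\n' ' '|sed -E 's/tcp_rot.*wrist_force/F/;s/grip_w.*gripper/g/'; echo; }
python3 -m pendant '1 0.5 0 0 255; 1.9 1 0 0 255; 1.9 1 0 0 255'|f
python3 -m pendant '0 0 0 0 185; 0 0 0 0 185; 0 0 0 0 170; 0 0 0 0 150; 0 0 0 0 100'|f
python3 -m pendant '0 0 0 0 100; 0 0 0 0 100; 0 0 0 0 100; 0 0 0 0 100; 0 0 0 0 100'

```

```text
time_s: 12.2 tool_pos: [673.8, 43.7, 81.6] F: [0.9, 5.1, 1.8] g_force: 30.0 
time_s: 12.62 tool_pos: [673.8, 42.1, 81.4] F: [0.1, 0.3, -0.4] g_force: 0.0 
time_s: 13.03
tool_pos: [673.9, 42.4, 81.5]
tcp_rot: [2.422, 2.001, -0.0]
wrist_force: [0.4, -0.2, -0.1]
grip_width: 56.8
gripper_force: 0.0
```

```bash

python3 -m pendant '0 0 -30 0 100; 0 0 -60 0 100; 0 0 -90 0 100; 0 0 -110 0 100; 0 0 -110 0 100' >/dev/null
python3 -m pendant '-23 -29 0 0 100; -46 -58 0 0 100; -69 -87 0 0 100; -92 -116 0 0 100; -113 -143 0 0 100' >/dev/null
python3 -m pendant '0 0 0 -7 100; 0 0 0 -14 100; 0 0 0 -21 100; 0 0 0 -28 100; 0 0 0 -35 100' >/dev/null
python3 -m pendant '0 0 0 -7 100; 0 0 0 -14 100; 0 0 0 -21 100; 0 0 0 -28 100; 0 0 0 -35 100' >/dev/null
python3 -m pendant '0 0 0 -7 100; 0 0 0 -14 100; 0 0 0 -20 100; 0 0 0 -20 100; 0 0 0 -20 100'
python3 - <<'E'
from h import *
d=vision.get_image("wrist"); cv2.imwrite("pics/w2.png",cv2.resize(d["img"][:,:,::-1],None,fx=1.4,fy=1.4)); np.save("pics/w2.npy",d,allow_pickle=True)
for p in((511.5,-42.3,98),(497.5,-131,98)): print(tool([p[0],p[1],81]),proj(d,p))
E
```

```text
time_s: 15.12
tool_pos: [511.6, -41.4, 190.4]
tcp_rot: [-0.302, -3.125, -0.001]
wrist_force: [0.6, -0.3, 0.5]
grip_width: 57.2
gripper_force: 0.0
(array([-6.07401098e-02, -9.50017183e-01,  1.09652444e+02]), np.float64(78.98192843432744)) (np.float64(283.3098164998483), np.float64(220.1695676984095))
(array([ -3.27100042, -90.69066487, 109.63289186]), np.float64(78.98192843432744)) (np.float64(178.56493045598052), np.float64(223.59451214046763))
```

View pics/w2.png

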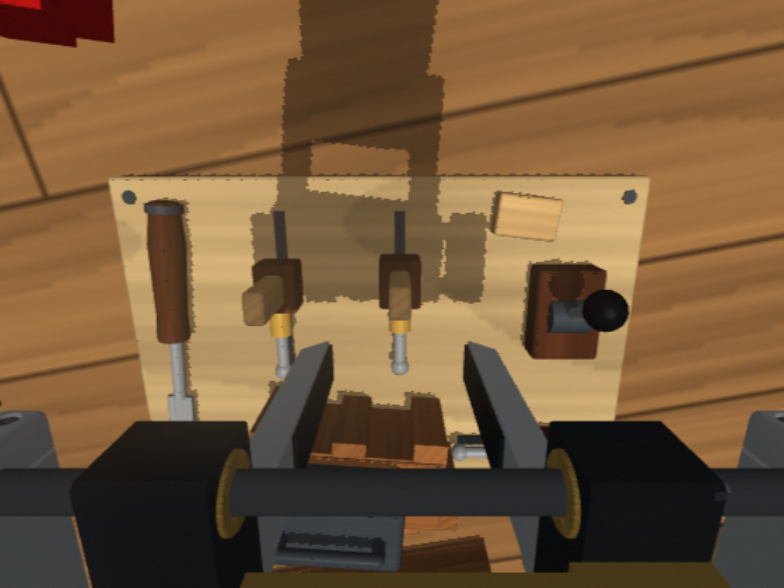

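The view shows post 2 at (400,304), post 1 at (257,307), stop3's nose at (456,453) on the blank, and the noses of stop2 at (400,367) and stop1 at (283,370). The gaps look like about 27 mm for stop2 and 15 mm for stop1.

```bash
f(){ tr '\n' ' '|sed -E 's/tcp_rot.*wrist_force/F/;s/grip_w.*gripper/g/'; echo; }
python3 -m pendant '1 0 35 0 100; 1 0 70 0 100; 1 0 90 0 100; 1 0 105 0 100; 1 0 110 0 100' |f
python3 -m pendant '0 0 0 0 100; 0 0 0 0 100;0 0 0 0 255; 0 0 0 0 255; 0 0 0 0 255'|f
python3 -m pendant '0 0 0 0 255; 0 0 0 0 255;0 0 0 0 255; 0 0 0 0 255; 0 0 0 0 255'|f
python3 -m pendant '-1 0 0 0 255; -2 0 0 0 255; -3 0 0 0 255; -3 0 0 0 255'|f
python3 -m pendant '-1 0 0 0 255; -2 0 0 0 255; -3 0 0 0 255; -3 0 0 0 255'|f
python3 -m pendant '-1 0 0 0 255; -2 0 0 0 255; -3 0 0 0 255; -3 0 0 0 255'|f

```

```text
time_s: 15.58 tool_pos: [509.0, -40.7, 78.3] F: [-0.2, -0.2, -0.9] g_force: 0.0 
time_s: 16.0 tool_pos: [512.0, -41.6, 82.6] F: [-0.2, -0.5, 0.3] g_force: 0.0 
time_s: 16.42 tool_pos: [511.4, -40.3, 81.6] F: [0.5, 4.8, 1.5] g_force: 30.0 
time_s: 16.75 tool_pos: [513.1, -40.6, 81.5] F: [-5.6, 5.5, 6.8] g_force: 30.0 
time_s: 17.08 tool_pos: [516.0, -41.2, 81.5] F: [-5.5, 6.4, 6.4] g_force: 30.0 
time_s: 17.42 tool_pos: [518.9, -41.8, 81.5] F: [-6.8, 4.7, 6.2] g_force: 30.0
```

```bash
f(){ tr '\n' ' '|sed -E 's/tcp_rot.*wrist_force/F/;s/grip_w.*gripper/g/'; echo; }
python3 -m pendant '-1 0 0 0 255; -2 0 0 0 255; -3 0 0 0 255; -3 0 0 0 255'|f
python3 -m pendant '-1 0 0 0 255; -2 0 0 0 255; -3 0 0 0 255; -3 0 0 0 255'|f
python3 -m pendant '-0.5 0 0 0 255; -1 0 0 0 255; -1.5 0 0 0 255; -1.5 0 0 0 255'|f
python3 -m pendant '-0.5 0 0 0 255; -1 0 0 0 255; -1.5 0 0 0 255; -1.5 0 0 0 255'|f

```

```text
time_s: 17.75 tool_pos: [521.9, -42.3, 81.5] F: [-6.2, 5.3, 6.8] g_force: 30.0 
time_s: 18.08 tool_pos: [524.8, -42.9, 81.5] F: [-4.8, 4.9, 6.1] g_force: 30.0 
time_s: 18.42 tool_pos: [526.2, -43.2, 81.5] F: [-4.0, 4.4, 6.1] g_force: 30.0 
time_s: 18.75 tool_pos: [527.7, -43.4, 81.6] F: [-5.4, 5.4, 6.5] g_force: 30.0
```

```bash
f(){ tr '\n' ' '|sed -E 's/tcp_rot.*wrist_force/F/;s/grip_w.*gripper/g/'; echo; }
python3 -m pendant '-0.5 0 0 0 255; -1 0 0 0 255; -1.5 0 0 0 255; -1.5 0 0 0 255'|f

```

```text
time_s: 19.08 tool_pos: [529.2, -43.7, 81.5] F: [-6.2, 5.0, 5.2] g_force: 30.0
```

```bash
f(){ tr '\n' ' '|sed -E 's/tcp_rot.*wrist_force/F/;s/grip_w.*gripper/g/'; echo; }
python3 -m pendant '-0.5 0 0 0 255; -1 0 0 0 255; -1.5 0 0 0 255; -1.5 0 0 0 255'|f
python3 -m pendant '-0.5 0 0 0 255; -1 0 0 0 255; -1.5 0 0 0 255; -1.5 0 0 0 255'|f

```

```text
time_s: 19.42 tool_pos: [530.6, -44.0, 81.5] F: [-5.7, 4.6, 6.2] g_force: 30.0 
time_s: 19.75 tool_pos: [532.1, -44.3, 81.5] F: [-6.3, 5.5, 7.7] g_force: 30.0
```

```bash
f(){ tr '\n' ' '|sed -E 's/tcp_rot.*wrist_force/F/;s/grip_w.*gripper/g/'; echo; }
python3 -m pendant '-0.5 0 0 0 255; -1 0 0 0 255; -1 0 0 0 255'|f
python3 -m pendant '-0.5 0 0 0 255; -1 0 0 0 255; -1 0 0 0 255'|f

```

```text
time_s: 20.0 tool_pos: [533.1, -44.5, 81.6] F: [-5.9, 5.2, 6.9] g_force: 30.0 
time_s: 20.25 tool_pos: [534.1, -44.7, 81.5] F: [-6.2, 6.1, 7.4] g_force: 30.0
```

```bash
f(){ tr '\n' ' '|sed -E 's/tcp_rot.*wrist_force/F/;s/grip_w.*gripper/g/'; echo; }
python3 -m pendant '-0.5 0 0 0 255; -1 0 0 0 255; -1 0 0 0 255'|f
python3 -m pendant '-0.5 0 0 0 255; -1 0 0 0 255; -1 0 0 0 255'|f
python3 -m pendant '-0.5 0 0 0 255; -1 0 0 0 255; -1 0 0 0 255'|f

```

```text
time_s: 20.5 tool_pos: [535.1, -44.9, 81.5] F: [-6.4, 5.4, 6.5] g_force: 30.0 
time_s: 20.75 tool_pos: [536.0, -45.1, 81.6] F: [-6.6, 4.3, 7.2] g_force: 30.0 
time_s: 21.0 tool_pos: [537.0, -45.2, 81.5] F: [-6.2, 4.2, 6.0] g_force: 30.0
```

```bash
f(){ tr '\n' ' '|sed -E 's/tcp_rot.*wrist_force/F/;s/grip_w.*gripper/g/'; echo; }
python3 -m pendant '-0.3 0 0 0 255; -0.5 0 0 0 255; -0.5 0 0 0 255'|f

```

```text
time_s: 21.25 tool_pos: [537.5, -45.3, 81.6] F: [-6.4, 4.9, 6.4] g_force: 30.0
```

```bash
f(){ tr '\n' ' '|sed -E 's/tcp_rot.*wrist_force/F/;s/grip_w.*gripper/g/'; echo; }
python3 -m pendant '-0.5 0 0 0 255; -1 0 0 0 255; -1 0 0 0 255'|f
python3 -m pendant '-0.5 0 0 0 255; -1 0 0 0 255; -1 0 0 0 255'|f
python3 -m pendant '-0.5 0 0 0 255; -1 0 0 0 255; -1 0 0 0 255'|f

```

```text
time_s: 21.5 tool_pos: [538.5, -45.5, 81.6] F: [-6.8, 4.7, 5.2] g_force: 30.0 
time_s: 21.75 tool_pos: [539.4, -45.7, 81.5] F: [-6.2, 4.8, 6.9] g_force: 30.0 
time_s: 22.0 tool_pos: [540.4, -45.9, 81.5] F: [-6.0, 4.8, 5.9] g_force: 30.0
```

```bash
f(){ tr '\n' ' '|sed -E 's/tcp_rot.*wrist_force/F/;s/grip_w.*gripper/g/'; echo; }
python3 -m pendant '-0.5 0 0 0 255; -1 0 0 0 255; -1 0 0 0 255'|f
python3 -m pendant '-0.5 0 0 0 255; -1 0 0 0 255; -1 0 0 0 255'|f
python3 -m pendant '-0.5 0 0 0 255; -1 0 0 0 255; -1 0 0 0 255'|f

```

```text
time_s: 22.25 tool_pos: [541.4, -46.1, 81.5] F: [-6.3, 4.7, 6.0] g_force: 30.0 
time_s: 22.5 tool_pos: [542.4, -46.3, 81.6] F: [-5.8, 5.1, 7.1] g_force: 30.0 
time_s: 22.75 tool_pos: [543.4, -46.5, 81.6] F: [-5.3, 5.4, 6.7] g_force: 30.0
```

```bash
f(){ tr '\n' ' '|sed -E 's/tcp_rot.*wrist_force/F/;s/grip_w.*gripper/g/'; echo; }
python3 -m pendant '-0.5 0 0 0 255; -1 0 0 0 255; -1 0 0 0 255'|f
python3 -m pendant '-0.5 0 0 0 255; -1 0 0 0 255; -1 0 0 0 255'|f
python3 -m pendant '-0.5 0 0 0 255; -1 0 0 0 255; -1 0 0 0 255'|f

```

```text
time_s: 23.0 tool_pos: [544.4, -46.7, 81.6] F: [-6.3, 5.0, 6.5] g_force: 30.0 
time_s: 23.25 tool_pos: [545.4, -46.8, 81.6] F: [-5.5, 5.6, 7.0] g_force: 30.0 
time_s: 23.5 tool_pos: [546.3, -47.0, 81.6] F: [-5.8, 4.5, 6.3] g_force: 30.0
```

```bash
f(){ tr '\n' ' '|sed -E 's/tcp_rot.*wrist_force/F/;s/grip_w.*gripper/g/'; echo; }
python3 -m pendant '-0.5 0 0 0 255; -1 0 0 0 255; -1 0 0 0 255'|f
python3 -m pendant '-0.5 0 0 0 255; -1 0 0 0 255; -1 0 0 0 255'|f
python3 -m pendant '-0.5 0 0 0 255; -1 0 0 0 255; -1 0 0 0 255'|f

```

```text
time_s: 23.75 tool_pos: [547.3, -47.2, 81.5] F: [-5.7, 4.5, 7.2] g_force: 30.0 
time_s: 24.0 tool_pos: [548.3, -47.4, 81.6] F: [-5.8, 5.2, 6.0] g_force: 30.0 
time_s: 24.25 tool_pos: [549.3, -47.6, 81.5] F: [-5.2, 4.8, 6.1] g_force: 30.0
```

```bash
f(){ tr '\n' ' '|sed -E 's/tcp_rot.*wrist_force/F/;s/grip_w.*gripper/g/'; echo; }
python3 -m pendant '-0.5 0 0 0 255; -1 0 0 0 255; -1 0 0 0 255'|f
python3 -m pendant '-0.5 0 0 0 255; -1 0 0 0 255; -1 0 0 0 255'|f
python3 -m pendant '-0.5 0 0 0 255; -1 0 0 0 255; -1 0 0 0 255'|f
python3 - <<'E'
from h import *
s=vision.get_image("side")
cv2.imwrite("pics/s2.png",cv2.resize(s["img"][170:285,270:410,::-1],None,fx=5,fy=5,interpolation=cv2.INTER_CUBIC))
E
```

```text
time_s: 24.5 tool_pos: [550.3, -47.8, 81.6] F: [-5.0, 5.4, 6.2] g_force: 30.0 
time_s: 24.75 tool_pos: [551.2, -48.0, 81.5] F: [-5.8, 4.0, 5.8] g_force: 30.0 
time_s: 25.0 tool_pos: [552.1, -48.1, 81.5] F: [-5.8, 4.8, 6.0] g_force: 30.0
```

View pics/s2.png

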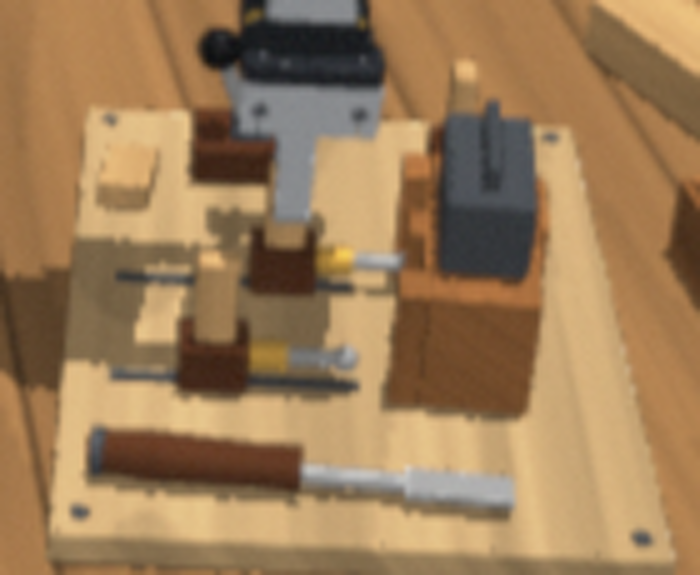

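The side crop shows stop2 gliding along with the gripper, its nose at (400,262) reaching behind the blank's near corner. Contact is close, and the blank has not moved.

```bash
f(){ tr '\n' ' '|sed -E 's/tcp_rot.*wrist_force/F/;s/grip_w.*gripper/g/'; echo; }
python3 -m pendant '-0.5 0 0 0 255; -1 0 0 0 255; -1 0 0 0 255'|f
python3 -m pendant '-0.5 0 0 0 255; -1 0 0 0 255; -1 0 0 0 255; -1 0 0 0 255'|f

```

```text
time_s: 25.3 tool_pos: [552.9, -48.3, 81.6] F: [-7.3, 5.2, 7.2] g_force: 30.0 
time_s: 25.63 tool_pos: [553.6, -48.4, 81.5] F: [-8.0, 4.8, 8.6] g_force: 30.0
```

```bash
f(){ tr '\n' ' '|sed -E 's/tcp_rot.*wrist_force/F/;s/grip_w.*gripper/g/'; echo; }
python3 -m pendant '-0.5 0 0 0 255; -1 0 0 0 255; -1.2 0 0 0 255; -1.2 0 0 0 255'|f
python3 -m pendant '0 0 0 0 255; 0 0 0 0 255'|f

```

```text
time_s: 25.97 tool_pos: [554.4, -48.6, 81.5] F: [-9.9, 4.9, 9.9] g_force: 30.0 
time_s: 26.13 tool_pos: [554.4, -48.6, 81.5] F: [-10.5, 5.0, 9.3] g_force: 30.0
```

```bash
f(){ tr '\n' ' '|sed -E 's/tcp_rot.*wrist_force/F/;s/grip_w.*gripper/g/'; echo; }
python3 -m pendant '1 0.5 0 0 255; 1.9 1 0 0 255; 1.9 1 0 0 255'|f
python3 -m pendant '0 0 0 0 185; 0 0 0 0 185; 0 0 0 0 170; 0 0 0 0 150; 0 0 0 0 100'|f
python3 -m pendant '0 0 0 0 100; 0 0 0 0 100; 0 0 0 0 100; 0 0 0 0 100; 0 0 0 0 100'
python3 -m pendant '0 0 -25 0 100; 0 0 -50 0 100; 0 0 -60 0 100; 12 -27 -60 0 100; 24 -54 -60 0 100' >/dev/null
python3 -m pendant '8 -18 0 0 100; 15 -36 0 0 100; 15 -36 0 0 100; 15 -36 0 0 100; 15 -36 0 0 100'
python3 - <<'E'
from h import *
d=vision.get_image("wrist"); cv2.imwrite("pics/w1.png",cv2.resize(d["img"][150:360,150:430,::-1],None,fx=2.8,fy=2.8)); np.save("pics/w1.npy",d,allow_pickle=True)
o=readout.get_obs(); print(proj(d,[o["tool_pos"][0],o["tool_pos"][1],98]))
E
```

```text
time_s: 26.38 tool_pos: [554.3, -48.5, 81.6] F: [-3.4, 1.4, 4.2] g_force: 30.0 
time_s: 26.8 tool_pos: [555.0, -48.8, 81.4] F: [-0.5, 0.2, -0.0] g_force: 0.0 
time_s: 27.22
tool_pos: [554.9, -48.7, 81.5]
tcp_rot: [0.298, 3.127, 0.0]
wrist_force: [-0.1, 1.0, 0.7]
grip_width: 56.9
gripper_force: 0.0
time_s: 28.05
tool_pos: [499.9, -129.3, 141.3]
tcp_rot: [0.298, 3.127, 0.0]
wrist_force: [-0.3, 0.8, -0.4]
grip_width: 57.1
gripper_force: 0.0
(np.float64(284.83045751726354), np.float64(240.95415856237986))
```

View pics/w1.png

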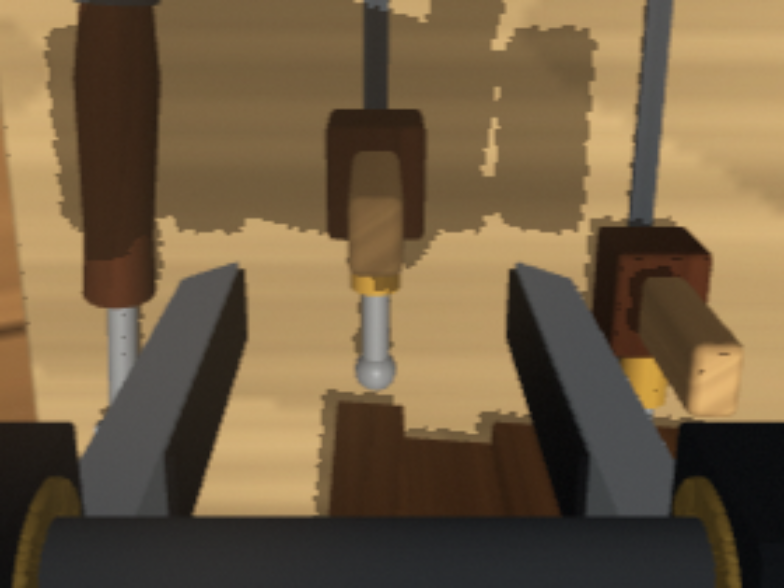

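Post 1 at (376,237) is centred between the fingers, with about 10 mm of gap between its nose at (376,375) and the blank's edge at (376,403).

```bash
f(){ tr '\n' ' '|sed -E 's/tcp_rot.*wrist_force/F/;s/grip_w.*gripper/g/'; echo; }
python3 -m pendant '4 0 20 0 100; 4 0 40 0 100; 4 0 55 0 100; 4 0 60 0 100; 4 0 60 0 100' |f
python3 -m pendant '0 0 0 0 100; 0 0 0 0 255;0 0 0 0 255; 0 0 0 0 255; 0 0 0 0 255'|f
python3 -m pendant '0 0 0 0 255; 0 0 0 0 255;0 0 0 0 255; 0 0 0 0 255; 0 0 0 0 255'|f
python3 -m pendant '-0.5 0 0 0 255; -1 0 0 0 255; -1.5 0 0 0 255; -2 0 0 0 255; -2 0 0 0 255'|f
python3 -m pendant '-0.5 0 0 0 255; -1 0 0 0 255; -1 0 0 0 255'|f
python3 -m pendant '-0.5 0 0 0 255; -1 0 0 0 255; -1 0 0 0 255'|f
python3 -m pendant '-0.5 0 0 0 255; -1 0 0 0 255; -1 0 0 0 255'|f

```

```text
time_s: 28.52 tool_pos: [495.0, -127.8, 80.0] F: [0.3, -0.1, -0.0] g_force: 0.0 
time_s: 28.93 tool_pos: [496.1, -129.2, 82.2] F: [-0.5, -0.0, 0.1] g_force: 0.0 
time_s: 29.35 tool_pos: [495.7, -128.9, 81.5] F: [0.3, 1.4, 1.7] g_force: 30.0 
time_s: 29.77 tool_pos: [496.6, -129.0, 81.5] F: [-6.3, 2.1, 6.6] g_force: 30.0 
time_s: 30.02 tool_pos: [497.6, -129.2, 81.5] F: [-7.2, 1.3, 7.0] g_force: 30.0 
time_s: 30.27 tool_pos: [498.6, -129.4, 81.5] F: [-6.7, 3.3, 5.8] g_force: 30.0 
time_s: 30.52 tool_pos: [499.5, -129.6, 81.5] F: [-6.4, 2.3, 6.1] g_force: 30.0
```

```bash
f(){ tr '\n' ' '|sed -E 's/tcp_rot.*wrist_force/F/;s/grip_w.*gripper/g/'; echo; }
python3 -m pendant '-0.5 0 0 0 255; -1 0 0 0 255; -1 0 0 0 255'|f
python3 -m pendant '-0.5 0 0 0 255; -1 0 0 0 255; -1 0 0 0 255'|f
python3 -m pendant '-0.5 0 0 0 255; -1 0 0 0 255; -1 0 0 0 255'|f

```

```text
time_s: 30.77 tool_pos: [500.5, -129.8, 81.5] F: [-6.3, 1.8, 6.4] g_force: 30.0 
time_s: 31.02 tool_pos: [501.5, -130.0, 81.5] F: [-5.8, 2.2, 5.9] g_force: 30.0 
time_s: 31.27 tool_pos: [502.5, -130.2, 81.5] F: [-6.3, 3.0, 7.1] g_force: 30.0
```

```bash
f(){ tr '\n' ' '|sed -E 's/tcp_rot.*wrist_force/F/;s/grip_w.*gripper/g/'; echo; }
python3 -m pendant '-0.5 0 0 0 255; -1 0 0 0 255; -1 0 0 0 255'|f

```

```text
time_s: 31.52 tool_pos: [503.5, -130.4, 81.5] F: [-7.0, 1.6, 6.9] g_force: 30.0
```

```bash
f(){ tr '\n' ' '|sed -E 's/tcp_rot.*wrist_force/F/;s/grip_w.*gripper/g/'; echo; }
python3 -m pendant '-0.5 0 0 0 255; -1 0 0 0 255; -1 0 0 0 255'|f
python3 -m pendant '-0.5 0 0 0 255; -1 0 0 0 255; -1 0 0 0 255'|f
python3 -m pendant '-0.5 0 0 0 255; -1 0 0 0 255; -1 0 0 0 255'|f

```

```text
time_s: 31.77 tool_pos: [504.5, -130.6, 81.5] F: [-6.9, 2.2, 6.9] g_force: 30.0 
time_s: 32.02 tool_pos: [505.4, -130.7, 81.5] F: [-6.2, 2.7, 6.3] g_force: 30.0 
time_s: 32.27 tool_pos: [506.4, -130.9, 81.5] F: [-5.9, 2.2, 7.4] g_force: 30.0
```

```bash
f(){ tr '\n' ' '|sed -E 's/tcp_rot.*wrist_force/F/;s/grip_w.*gripper/g/'; echo; }
python3 -m pendant '-0.5 0 0 0 255; -1 0 0 0 255; -1 0 0 0 255'|f
python3 -m pendant '-0.5 0 0 0 255; -1 0 0 0 255; -1 0 0 0 255'|f
python3 -m pendant '-0.5 0 0 0 255; -1 0 0 0 255; -1 0 0 0 255'|f

```

```text
time_s: 32.52 tool_pos: [507.4, -131.1, 81.5] F: [-7.0, 2.7, 6.5] g_force: 30.0 
time_s: 32.77 tool_pos: [508.4, -131.3, 81.5] F: [-6.5, 1.6, 6.1] g_force: 30.0 
time_s: 33.02 tool_pos: [509.3, -131.5, 81.5] F: [-6.2, 0.9, 6.5] g_force: 30.0
```

```bash
f(){ tr '\n' ' '|sed -E 's/tcp_rot.*wrist_force/F/;s/grip_w.*gripper/g/'; echo; }
python3 -m pendant '-0.5 0 0 0 255; -1 0 0 0 255; -1 0 0 0 255'|f
python3 -m pendant '-0.5 0 0 0 255; -1 0 0 0 255; -1 0 0 0 255'|f
python3 -m pendant '-0.5 0 0 0 255; -1 0 0 0 255; -1 0 0 0 255'|f

```

```text
time_s: 33.27 tool_pos: [510.3, -131.7, 81.5] F: [-6.9, 2.1, 7.3] g_force: 30.0 
time_s: 33.52 tool_pos: [511.3, -131.9, 81.5] F: [-6.3, 2.8, 7.2] g_force: 30.0 
time_s: 33.77 tool_pos: [512.2, -132.0, 81.5] F: [-7.6, 2.6, 5.7] g_force: 30.0
```

```bash
f(){ tr '\n' ' '|sed -E 's/tcp_rot.*wrist_force/F/;s/grip_w.*gripper/g/'; echo; }
python3 -m pendant '-0.5 0 0 0 255; -1 0 0 0 255; -1 0 0 0 255'|f
python3 -m pendant '-0.5 0 0 0 255; -1 0 0 0 255; -1 0 0 0 255; -1 0 0 0 255'|f

```

```text
time_s: 34.02 tool_pos: [513.0, -132.2, 81.5] F: [-8.3, 2.7, 7.6] g_force: 30.0 
time_s: 34.35 tool_pos: [513.8, -132.4, 81.5] F: [-9.5, 2.6, 8.3] g_force: 30.0
```

```bash
f(){ tr '\n' ' '|sed -E 's/tcp_rot.*wrist_force/F/;s/grip_w.*gripper/g/'; echo; }
python3 -m pendant '-0.5 0 0 0 255; -1 0 0 0 255; -1.2 0 0 0 255; -1.2 0 0 0 255'|f
python3 -m pendant '0 0 0 0 255; 0 0 0 0 255'|f
python3 -m pendant '1 0.2 0 0 255; 1.9 0.4 0 0 255; 1.9 0.4 0 0 255'|f
python3 -m pendant '0 0 0 0 185; 0 0 0 0 185; 0 0 0 0 170; 0 0 0 0 150; 0 0 0 0 100'|f
python3 -m pendant '0 0 0 0 100; 0 0 0 0 100; 0 0 0 0 100; 0 0 0 0 100; 0 0 0 0 100'|f
python3 -m pendant '0 0 -25 0 100; 0 0 -50 0 100; 0 0 -80 0 100; 0 0 -110 0 100; 0 0 -110 0 100'
python3 - <<'E'
from h import *
c=np.array([579.4,-71.2]); ax=np.array([.982,-.188]); ay=np.array([.188,.982])
for p in([536.5,79.2],[535.4,79.2]): print("ball jig",(np.array(p)-c)@ax,(np.array(p)-c)@ay)
d=np.load("pics/w2.npy",allow_pickle=True).item()
for z in(95,97,99): print(atz(d,605/1.4,311/1.4,z))
t=vision.get_image("top"); print(tri([(d,605/1.4,311/1.4),(t,220+143.5/5-.5,112+364.5/5-.5)]))
E
```

```text
time_s: 34.68 tool_pos: [514.6, -132.5, 81.5] F: [-10.2, 3.4, 9.9] g_force: 30.0 
time_s: 34.85 tool_pos: [514.6, -132.5, 81.5] F: [-10.0, 2.6, 9.8] g_force: 30.0 
time_s: 35.1 tool_pos: [514.5, -132.4, 81.5] F: [-3.2, 0.1, 3.0] g_force: 30.0 
time_s: 35.52 tool_pos: [514.8, -132.2, 81.3] F: [0.2, 0.7, 0.1] g_force: 0.0 
time_s: 35.93 tool_pos: [514.7, -132.2, 81.5] F: [-0.7, -0.3, 0.5] g_force: 0.0 
time_s: 36.35
tool_pos: [518.1, -133.9, 198.4]
tcp_rot: [0.296, 3.117, -0.007]
wrist_force: [1.2, -0.6, 0.5]
grip_width: 57.5
gripper_force: 0.0
ball jig -70.40299999999998 139.6276
ball jig -71.4832 139.4208
[538.6197607   83.73216889  95.        ]
[537.80554523  82.88852045  97.        ]
[536.99132977  82.04487202  99.        ]
[534.95813416  79.12542583 105.2427883 ]
```

All three stops are set and released. Next is the lever: grasp the ball across (along jig y) and carry it along its arc.

```bash
f(){ tr '\n' ' '|sed -E 's/tcp_rot.*wrist_force/F/;s/grip_w.*gripper/g/'; echo; }
python3 -m pendant '3 36 0 0 100; 6 72 0 0 100; 9 108 0 0 100; 12 144 0 0 100; 15 180 0 0 100' >/dev/null
python3 -m pendant '2 34 0 0 100; 2 34 0 0 100; 2 34 20 0 100; 2 34 50 0 100; 2 34 70 0 100'|f
python3 -m pendant '0 0 15 0 100; 0 0 30 0 100; 0 0 30 0 100; 0 0 30 0 100; 0 0 30 0 100'|f
python3 -m pendant '0 0 0 0 255; 0 0 0 0 255; 0 0 0 0 255; 0 0 0 0 255; 0 0 0 0 255'

```

```text
time_s: 37.23 tool_pos: [536.8, 81.0, 118.3] F: [0.2, -0.1, -0.1] g_force: 0.0 
time_s: 37.65 tool_pos: [538.6, 80.8, 91.8] F: [0.3, -0.1, -0.1] g_force: 0.0 
time_s: 38.07
tool_pos: [538.6, 81.1, 91.8]
tcp_rot: [0.297, 3.127, 0.0]
wrist_force: [0.5, -0.0, 0.2]
grip_width: 27.3
gripper_force: 0.1
```

```bash
f(){ tr '\n' ' '|sed -E 's/tcp_rot.*wrist_force/F/;s/grip_w/ g/'; echo; }
python3 -m pendant '0 0 0 0 255; 0 0 0 0 255; 0 0 0 0 255'|f
python3 -m pendant '-4 0 -1.5 0 255; -8 0 -2.5 0 255; -12 0 -3.5 0 255; -16 0 -4 0 255; -16 0 -4 0 255'|f
python3 -m pendant '-4 0 -0.5 0 255; -8 0 -1 0 255; -12 0 -1 0 255; -16 0 -0.5 0 255; -16 0 -0.5 0 255'|f
python3 -m pendant '-3 0 0.5 0 255; -6 0 1.2 0 255; -9 0 2 0 255; -12 0 3 0 255; -12 0 3 0 255'|f

```

```text
time_s: 38.32 tool_pos: [538.7, 81.7, 91.8] F: [-0.2, 4.3, 2.5]  gidth: 24.7 gripper_force: 30.0 
time_s: 38.73 tool_pos: [553.9, 78.7, 95.0] F: [1.0, 4.8, 0.8]  gidth: 24.3 gripper_force: 30.0 
time_s: 39.15 tool_pos: [569.4, 75.7, 95.1] F: [0.7, 5.3, -1.7]  gidth: 24.3 gripper_force: 30.0 
time_s: 39.57 tool_pos: [583.2, 72.8, 93.6] F: [1.9, 3.2, 2.1]  gidth: 10.8 gripper_force: 1.8
```

The ball slipped out of the pads near the end. I'll open, rise clear, and locate the ball numerically.

```bash

python3 -m pendant '0 0 0 0 130; 0 0 0 0 100; 0 0 0 0 100; 0 0 0 0 100; 0 0 0 0 100' >/dev/null
python3 -m pendant '0 0 -30 0 100; 0 0 -60 0 100; 0 0 -90 0 100; 0 0 -110 0 100; 0 0 -110 0 100' >/dev/null
python3 -m pendant '30 0 0 0 100; 60 0 0 0 100; 90 0 0 0 100; 90 0 0 0 100; 90 0 0 0 100'
python3 - <<'E'
from h import *
for n in("wrist","side"):
    d=vision.get_image(n); g=d["img"].max(2); m=(g<45).astype(np.uint8)
    k,l,st,ce=cv2.connectedComponentsWithStats(m)
    e=[proj(d,[540,81,97]),proj(d,[565,76,100]),proj(d,[592,71,95])]; print(n,np.round(e,1))
    for i in range(1,k):
        if st[i,4]>25 and st[i,4]<3000: print(st[i],ce[i].round(1), np.round(atz(d,*ce[i],96)))
E
```

```text
time_s: 40.82
tool_pos: [491.8, 90.0, 201.7]
tcp_rot: [-0.297, -3.126, 0.0]
wrist_force: [-0.2, -0.8, 0.9]
grip_width: 57.4
gripper_force: 0.0
wrist [[284.6 266.4]
 [284.3 292.4]
 [284.4 314.6]]
[540 106  20 109 961] [551.  160.5] [486. 322.  96.]
[  2 184  28  31 145] [ 20.4 192.4] [ 428. -133.   96.]
[272 278  26  28 551] [284.9 291.4] [566.  76.  96.]
side [[315.3 179.5]
 [324.2 178.9]
 [333.6 180.8]]
[288  81  28   8 117] [301.4  85.7] [643. 926.  96.]
[289 109  23   5  84] [299.7 111.2] [584. 622.  96.]
[288 115  25   4  60] [299.9 116.4] [576. 569.  96.]
[   0  130   68   82 2928] [ 33.5 180.1] [-256.  165.   96.]
[320 176   7   7  39] [322.9 178.9] [563.  84.  96.]
[   0  223   36   43 1037] [ 12.9 241. ] [-216. -128.   96.]
```

```bash
f(){ tr '\n' ' '|sed -E 's/tcp_rot.*wrist_force/F/;s/grip_w/ g/'; echo; }
python3 -m pendant '0 0 30 0 255; 0 0 60 0 255; 0 0 90 0 255; 0 0 104 0 255; 0 0 104 0 255'|f
python3 -m pendant '-10 0 0 0 255; -20 0 0 0 255; -30 0 0 0 255; -40 0 0 0 255; -40 0 0 0 255'|f
python3 -m pendant '-5 0 0 0 255; -10 0 0.5 0 255; -15 0 1 0 255; -20 0 1.5 0 255; -20 0 1.5 0 255'|f
python3 -m pendant '-4 0 0.5 0 255; -8 0 1 0 255; -12 0 1.5 0 255; -16 0 2.5 0 255; -16 0 2.5 0 255'|f
python3 -m pendant '-1 0 0 0 255; -2 0 0 0 255; -3 0 0 0 255; -3 0 0 0 255'|f

```

```text
time_s: 41.33 tool_pos: [491.2, 89.5, 94.8] F: [-0.4, 0.2, -1.3]  gidth: 27.0 gripper_force: 0.0 
time_s: 41.75 tool_pos: [535.7, 81.5, 100.6] F: [0.6, 0.1, -0.2]  gidth: 0.2 gripper_force: 0.0 
time_s: 42.17 tool_pos: [552.8, 78.3, 97.4] F: [-0.9, -0.5, -0.7]  gidth: 0.3 gripper_force: 0.0 
time_s: 42.58 tool_pos: [565.1, 76.1, 94.4] F: [-12.1, 2.1, 8.4]  gidth: 0.4 gripper_force: 6.6 
time_s: 42.92 tool_pos: [565.5, 76.1, 94.3] F: [-21.1, 2.6, 14.8]  gidth: 0.6 gripper_force: 11.3
```

The force rose against the end stop. I'll back off, rise, and verify the lever, stops and blank.

```bash

python3 -m pendant '5 0 0 0 255; 15 0 0 0 255; 40 0 0 0 255; 60 0 -20 0 255; 60 0 -50 0 255' >/dev/null
python3 -m pendant '0 0 -30 0 255; 0 0 -60 0 255; 0 0 -60 0 255; 0 0 -60 0 255'
python3 - <<'E'
from h import *
for n in("wrist","side","top"):
    d=vision.get_image(n); np.save(f"pics/end_{n}.npy",d,allow_pickle=True); m=(d["img"].max(2)<45).astype(np.uint8)
    k,l,st,ce=cv2.connectedComponentsWithStats(m); q=np.array(proj(d,[592,71,95])); print(n,q.round(1))
    for i in range(1,k):
        if np.hypot(*(ce[i]-q))<40 and st[i,4]>8: print(st[i],ce[i].round(1),np.round(atz(d,*ce[i],95),1))
# blank shift: phase correlation on the weight between first and last top/side picture
for n,(x0,y0,x1,y1) in(("top",(296,138,332,166)),("side",(356,188,380,226))):
    d=np.load(f"pics/end_{n}.npy",allow_pickle=True).item()["img"]; a=cv2.imread(f"pics/{n}0.png")[:,:,::-1]
    r=cv2.matchTemplate(np.ascontiguousarray(d[y0-8:y1+8,x0-8:x1+8]),np.ascontiguousarray(a[y0:y1,x0:x1]),cv2.TM_CCOEFF_NORMED); _,v,_,p=cv2.minMaxLoc(r); print(n,v,p[0]-8,p[1]-8)
E
```

```text
time_s: 43.67
tool_pos: [513.3, 86.1, 207.2]
tcp_rot: [0.297, 3.122, 0.0]
wrist_force: [0.6, 0.2, -1.6]
grip_width: 0.6
gripper_force: 0.0
wrist [284.2 290.9]
[280 247   9 108 625] [284.2 302.3] [604.6  68.7  95. ]
side [333.6 180.8]
[328 178   7   7  37] [330.9 181.3] [583.6  69.1  95. ]
top [251.6 166.4]
[261 175  10  23 153] [266.2 186.5] [532.2  25.3  95. ]
[228 186  22   9  76] [239. 190.] [519.3 106.3  95. ]
top 0.991228461265564 0 0
side 0.9496752023696899 0 0
```

```bash

python3 -m pendant '0 0 0 0 100; 0 0 0 0 100; 0 0 0 0 100; 0 0 0 0 100; 0 0 0 0 100' >/dev/null
python3 -m pendant '0 0 0 0 100; 0 0 0 0 100; 0 0 0 0 100'
python3 - <<'E'
from h import *
d=vision.get_image("wrist"); m=(d["img"].max(2)<45).astype(np.uint8)
k,l,st,ce=cv2.connectedComponentsWithStats(m)
c=np.array([579.4,-71.2]); ax=np.array([.982,-.188])
for i in range(1,k):
    if 200<st[i,4]<2500:
        p=atz(d,*ce[i],95); print(st[i],ce[i].round(1),p.round(1),"jig x",((p[:2]-c)@ax).round(1))
t=np.load("pics/end_top.npy",allow_pickle=True).item()
p=atz(t,220+(156)/5,112+(349)/5,45); print("block centre jig x",(p[:2]-c)@ax)
E
```

```text
time_s: 44.48
tool_pos: [511.9, 86.2, 205.0]
tcp_rot: [0.297, 3.127, -0.0]
wrist_force: [-0.3, 0.1, 0.7]
grip_width: 50.6
gripper_force: 0.0
[542  86  18 110 894] [552.1 143.6] [492.9 322.2  95. ] jig x -158.9
[  0 165  31  51 235] [ 21.2 181.7] [ 439.2 -136.    95. ] jig x -125.4
[273 276  25  27 500] [284.7 288.7] [586.3  72.4  95. ] jig x -20.3
block centre jig x -52.21310245795454
```

```bash
python3 -c "
from bench import job_done
print(job_done())"
```

```text
the job is handed in; nothing more can be done
None
```

I handed the job in at about 44.5 s. All three stops rest on the blank at about 4 N each by the wrist force and are let go; the blank shows no shift in the top or side view. The lever reached its end stop (about 21 N felt) after slipping from the grip once mid-swing, and the robot touches nothing.

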